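Start the ultrasonic instrument cleaner

TASK

Start the ultrasonic cleaner: push its raised lid down until it is fully shut, then press the round key all the way down, and after that press the long bar-shaped key all the way down. Only push from above with the fingertips: do not reach under the lid, grip it or lift it; leave the square key up and the bottle, beaker and box where they are, and finish clear of the machine.

Things in the scene. Friction and masses are not known exactly. Their poses are not given: they have to be found in the camera images.
- cleaner: white bench-top ultrasonic cleaner, 300 mm deep (its x) by 300 wide (its y), fixed. Origin: centre of its underside; its front faces its -x, to the robot. Front 110 mm: flat black deck 100 mm high; three keys in a row at its x = -0.095, its y = -0.085, 0, 0.085, order varies. Behind: the tank, walls 130 mm high, with a lid hinged along its y at its x = 0.140, height 134 mm.
- lid_push (a point): point on the top face of the flat stainless lid (185 x 284 mm, 10 thick plus 4 mm grey lining beneath), on its centre line, 150 mm from the hinge, 35 mm from its free front edge. While open, the front edge stands raised on the robot's side. With the lid shut this point is 144 mm high at the cleaner's x = -0.010, y = 0.
- lid (a joint): opening angle of the lid in rad: 0 = shut flat on the tank, grows as it opens; starts between 0.35 and 0.7. A stiff hinge keeps it where it is left; 2 to 6 N on its top near lid_push pushes it down.
- round_key_top (a point): round push key, 30 mm across, white plastic, on a 56 x 68 mm grey bezel 3 mm thick. The point is the centre of its top face, 17 mm above the deck when up, 10 mm above when down; x, y axes as the cleaner's, z up.
- round_key (a joint): travel of that key in m: 0 = up, 0.007 = fully down. It slides straight down against about 3 N of friction (no spring) and stays where it is left.
- long_key_top (a point): long bar-shaped push key, 22 mm along the cleaner's x by 56 mm along its y, same plastic and bezel. The point is the centre of its top face, 17 mm above the deck when up, 10 mm above when down; x, y axes as the cleaner's, z up.
- long_key (a joint): travel of that key in m: 0 = up, 0.007 = fully down. It slides straight down against about 3 N of friction (no spring) and stays where it is left.
- square_key_top (a point): square push key, 30 by 30 mm, same plastic and bezel; not to be pressed. The point is the centre of its top face, 17 mm above the deck when up, 10 mm above when down; x, y axes as the cleaner's, z up.
- square_key (a joint): travel of that key in m: 0 = up, 0.007 = fully down. It slides straight down against about 3 N of friction (no spring) and stays where it is left.
- bottle: bystander: white bottle of 54 mm diameter, 140 mm high; origin at the centre of its underside.
- beaker: bystander: clear beaker, rim 70 mm across, 85 mm high; origin at the centre of its underside.
- tip_box: bystander: cardboard box 80 x 120 x 55 mm high; origin at the centre of its underside.

How it is judged:
On the way, in this order (a step that is already met when the one before it is completed fails the run):
1. the lid is pushed shut (value of joint lid below 0.05 rad), for 0.2 s.
2. the round key is pressed fully down (value of joint round_key above 0.0055 m), for 0.1 s.
3. the long key is pressed fully down (value of joint long_key above 0.0055 m), for 0.1 s.
At the end, for the whole second after the job is handed in: Lid shut (within 0.05 rad), round and long keys down (more than 5.5 mm of their 7 mm), square key up (less than 3 mm down), bottle, beaker and box within 20 mm of their starts, robot touching nothing (value of joint lid below 0.05 rad and value of joint each of round_key, long_key above 0.0055 m and value of joint square_key below 0.003 m and distance of each of bottle, beaker, tip_box from where it was at the start of the episode below 0.02 m).
It fails at once if a key is pressed while the lid is still open (value of joint lid above 0.1 rad and value of joint any of round_key, square_key, long_key above 0.003 m).
It fails at once if the long key is pressed before the round key is down (value of joint long_key above 0.003 m and value of joint round_key below 0.0055 m).
It fails at once if the square key is pressed (value of joint square_key above 0.003 m).
It fails at once if the lid is gripped or lifted from beneath (the fingers press the lining under it) or opened wider (contact force between the fingers and lid_c1 above 1 N or value of joint lid above 0.8 rad).
It fails at once if the bottle, beaker or box is lifted, carried or knocked away (distance of any of bottle, beaker, tip_box from where it was at the start of the episode above 0.02 m).
It also fails if it takes over 48 s, if anything falls off the work surface, if the arm or the gripper's body presses on something with over 40 N, if the wrist force passes 120 N, or if a joint passes its speed limit or range.

ROBOT

A 6-joint arm with a two-finger parallel gripper is mounted at the origin on the work surface. World frame = base frame: x ahead of the robot, y to its left, z up, the work surface at z = 0. Lengths are in m, angles in rad, forces in N, time in s.
With the tool pointing down it reaches from about 0.375 to 0.925 m from the base axis. Payload 5.7 kg.
Tool frame: the origin (TCP) lies midway between the tips of the shut fingers; the grasp point (between the pads) lies 19 mm behind it; z points along the fingers, y is the line along which they close (so a half turn about z gives the same grasp; the last joint's range is limited). The gripper opens to 88 mm and grips with 3 to 60 N. Pads are 20 mm wide; open, the fingers measure 115 mm over their backs; the gripper's body (75 mm by 178 mm) begins 61 mm behind the grasp point.
Start: joints at [1.159, 0.359, 1.51, -0, 1.272, -0.115], TCP at [0.175, 0.574, 0.223] pointing down, gripper open.
Joint ranges: [-2.97, 2.97], [-1.01, 2.36], [0.21, 2.38], [-0.96, 4.11], [0.2, 2.71], [-2.98, 2.98]. Speed limits (rad/s): [2.39, 2.39, 3.14, 3.14, 3.14, 3.14].

INTERFACE

Orientations are given as a rotation vector (axis times angle).
In Python, from rig import ctrl gives the robot as it stands.
- The arm moves only by the tool step_arm, never from a script. Its argument "commands" is a list of rows, each an object of numbers: "tx", "ty", "tz": the shift along the world's x, y, z scaled (see below); "wx", "wy", "wz": the turn, a rotation vector about the world's x, y, z scaled (see below); "hand": the opening, from -1 (shut) to 1 (fully open). A call has 1 to 20 rows; each row shifts and turns the commanded pose from where the row before left it; what a row does not reach is not made up. The controller multiplies each number of a shift by 0.1 m and each number of a turn by 0.5 rad. A row lasts 1/12 s, in which the tool goes at most 41.7 mm and 7.16 degrees, less where a joint would pass 70% of its speed; a pose out of reach is approached as far as the arm can. A call with a number of a shift or a turn outside -1 to 1 is refused whole. A call with a gripper value outside its range is refused whole. The fingers move at their own pace and stop on an object; "squeeze" is the grip in N (left out, the last holds). Time passes only in rows, so rows that do not move let the fingers close. It gives the time, the measured TCP pose, the force, the opening and the grip force at its end, in the units of the state.
- ctrl.get_state(): the state, without advancing time (a new reading comes with each control period).
- ctrl.snapshot(name): name is "scene" or "top" or "wrist"; returns a dict with "image" (384x512x3 uint8, red, green, blue), "fx", "fy", "cx", "cy" (pixels), "dist_coeffs" ([k1, k2, p1, p2, k3] as OpenCV has them; the pictures are not rectified), "rvec" (rotation vector, rad) and "tvec" (3), from world to camera coordinates, as OpenCV has them. Camera axes: x right, y down, z forward; pixel columns grow to the right and rows downward; lengths in m; the calibration is good to about 2 mm. A picture is of the moment at which its call begins. There is no depth.
- ctrl.job_done(): hands the job in; it is judged then, once.
The state is a dict: "clock": time; "joint_positions": joint angles; "joint_vel": joint speeds; "joint_torque": joint torques, N m; "ee_pos": TCP position; "ee_rot": TCP orientation; "force": force on the tool from outside, world axes, zero at the start; "moment": the same for the moment, N m; "width": finger opening in m; "grip_force": force on a finger pad.
Only numpy, scipy, OpenCV 4.12 (cv2) and the standard library are available. Lean on these libraries where they do the work, as an engineer would, in place of code of your own. Each camera call takes 0.05 s, during which the arm holds its last target. There are 200 camera calls.

## Working session

There is one attempt and no reset: what is moved stays moved. The work goes in short steps, Python scripts to look and compute and a tool call to move; the robot and the scene stay as the last step left them, time stands still between calls to the robot, and variables do not carry over. Pictures are saved under pics/ and viewed, at most 10 in all, crops included, and the job is handed in when it is done.

Besides the shell and the picture viewer there is one more tool, called as name(argument=value, ...) on one line, values as JSON. step_arm: Moves the arm, as the interface text tells. Shifts and turns lie within -1 to 1; 1 stands for 0.1 m of shift or 0.5 rad of turn. Its arguments: {"type":"object","properties":{"commands":{"type":"array"},"squeeze":{"type":"number"}},"required":["commands"]}

```bash
mkdir -p pics; cat > h.py <<'E'
import numpy as np,cv2,pickle
from rig import ctrl
def snap(n,f):
    s=ctrl.snapshot(n); cv2.imwrite('pics/'+f+'.png',cv2.resize(s['image'][:,:,::-1],(768,576),interpolation=cv2.INTER_CUBIC)); pickle.dump(s,open(f+'.pkl','wb')); return s
def K(s): return np.array([[s['fx'],0,s['cx']],[0,s['fy'],s['cy']],[0,0,1.]])
def ray(s,u,v):
    p=cv2.undistortPoints(np.array([[[u,v]]],float),K(s),np.array(s['dist_coeffs'],float))[0,0]
    R=cv2.Rodrigues(np.array(s['rvec'],float))[0]; c=-R.T@np.array(s['tvec']).ravel()
    return c,R.T@np.array([p[0],p[1],1])
def onz(s,u,v,z):
    c,d=ray(s,u,v); return c+d*(z-c[2])/d[2]
def proj(s,P): return cv2.projectPoints(np.array(P,float).reshape(-1,3),np.array(s['rvec'],float),np.array(s['tvec'],float),K(s),np.array(s['dist_coeffs'],float))[0].reshape(-1,2)
E
python3 -c "
from h import *
for n in ['scene','top']:
    s=snap(n,n+'0'); print(n,ray(s,256,192))
print(ctrl.get_state())"
```

```text
scene (array([1.21892727, 0.34313823, 0.84420801]), array([-0.60549913, -0.29735273, -0.73833525]))
top (array([0.51623257, 0.04748308, 1.10162461]), array([ 0.11028387,  0.02059512, -0.99370697]))
{'clock': 0.1, 'joint_positions': array([ 1.15891275e+00,  3.59445031e-01,  1.51131664e+00,  7.54163429e-06,
        1.27251045e+00, -1.15100857e-01]), 'joint_vel': array([-0.00112019, -0.00166466, -0.00220896, -0.00060669,  0.00154123,
       -0.00019401]), 'joint_torque': array([-6.10909665e-04, -5.16355920e+01, -2.71408439e+01,  6.75616390e-02,
        2.75558105e-02,  1.17909616e-05]), 'ee_pos': array([0.17522044, 0.57319145, 0.22188936]), 'ee_rot': array([-4.64413790e-01, -3.10662612e+00,  2.54373610e-03]), 'force': array([ 0.48358882,  0.03977064, -0.33767487]), 'moment': array([ 0.00272726, -0.01684303, -0.01048781]), 'grip_force': 0.0, 'width': 0.08783264122798169}
```

View pics/top0.png

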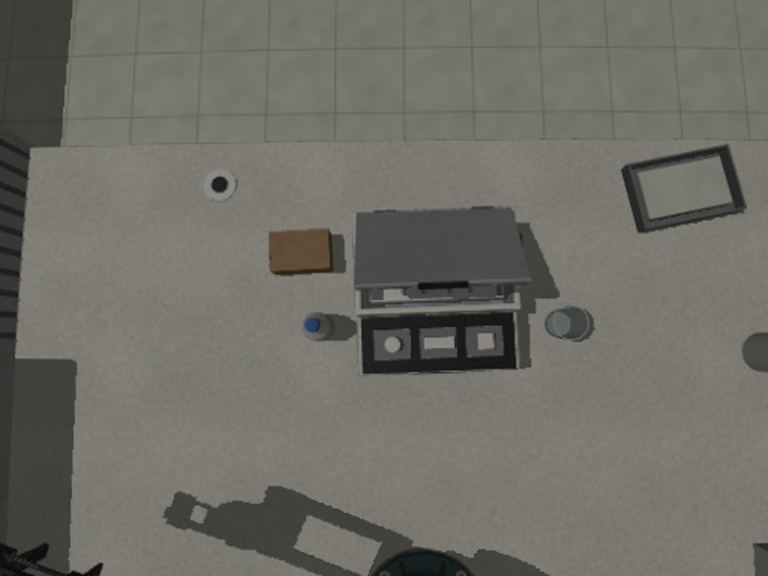

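View pics/scene0.png

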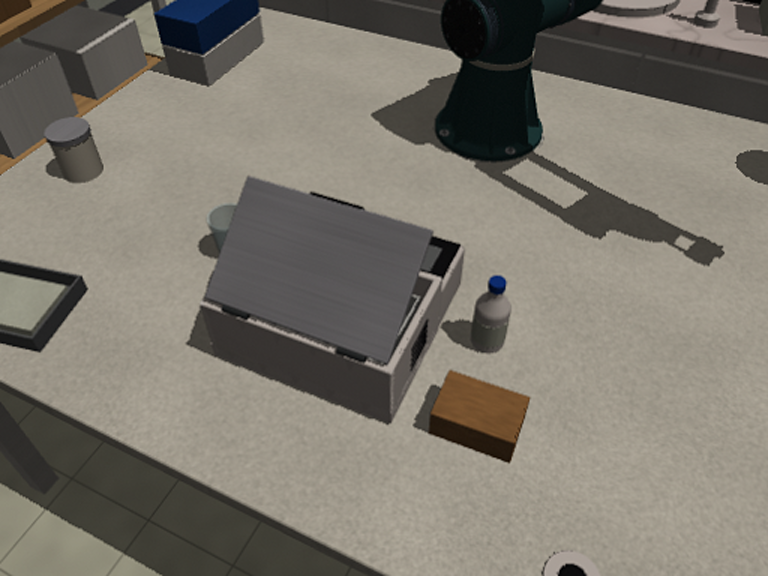

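Top view: the round key is at about (393,344), the long key at (439,342) and the square key at (486,340). The open lid's front corners are at (355,285) and (528,284). The bottle, box and beaker stand at the sides. Next I'll fit the cleaner pose and lid angle.

```bash
cat > fit.py <<'E'
from h import *
from scipy.optimize import least_squares
s=pickle.load(open('top0.pkl','rb')); q=pickle.load(open('scene0.pkl','rb'))
f=1/1.5
for n,p in dict(round=(393,344),long=(439,342),square=(486,340)).items(): print(n,onz(s,p[0]*f,p[1]*f,.117).round(4))
def W(x,P):
    c,S=np.cos(x[2]),np.sin(x[2]); P=np.array(P,float)
    return np.c_[x[0]+c*P[:,0]-S*P[:,1],x[1]+S*P[:,0]+c*P[:,1],P[:,2]]
keys=[(-.095,.085,.117),(-.095,0,.117),(-.095,-.085,.117)]
def lid(a,r,y,h=.010): return (.140-r*np.cos(a)-h*np.sin(a)*-1*-1 if 0 else .140-r*np.cos(a)+h*np.sin(a),y,.134+r*np.sin(a)+h*np.cos(a))
def model(x):
    a=x[3]
    L=[lid(a,.185,.142),lid(a,.185,-.142)]
    return proj(s,W(x,keys+L)),proj(q,W(x,[L[0],L[1],(.15,.15,0)]))
ot=np.array([(393,344),(439,342),(486,340),(355,285),(528,284)])*f
oq=np.array([(432,231),(249,178),(391,418)])*f
def res(x):
    a,b=model(x); return np.r_[(a-ot).ravel(),(b-oq).ravel()]
r=least_squares(res,[.6,0,0,.5],loss='soft_l1'); x=r.x
print(x,res(x).round(1))
print('keys',W(x,keys).round(4))
for a in np.linspace(x[3],0,6): print(round(a,2),W(x,[lid(a,.150,0)]).round(4))
c=s['image'][125:260,185:405,::-1]; c=cv2.resize(c,None,fx=3.5,fy=3.5,interpolation=cv2.INTER_CUBIC)
for p in model(x)[0]: cv2.circle(c,tuple(int(v) for v in (p-[185,125])*3.5+1.5),3,(0,0,255),1)
cv2.imwrite('pics/crop.png',c)
E
python3 fit.py
```

```text
round [0.5233 0.0521 0.117 ]
long [ 0.5264 -0.0313  0.117 ]
square [ 0.5294 -0.1165  0.117 ]
[ 0.62109948 -0.02749043  0.04053699  0.57351892] [-0.6  0.2  0.   0.1 -0.1 -0.1 -1.   4.7  2.  -0.2  0.4 -0.2 -0.6 -0.2
 -0.7  5.6]
keys [[ 0.5227  0.0536  0.117 ]
 [ 0.5262 -0.0313  0.117 ]
 [ 0.5296 -0.1163  0.117 ]]
0.57 [[ 0.6405 -0.0267  0.2238]]
0.46 [[ 0.631  -0.0271  0.2094]]
0.34 [[ 0.6233 -0.0274  0.194 ]]
0.23 [[ 0.6173 -0.0276  0.1778]]
0.11 [[ 0.6132 -0.0278  0.1611]]
0.0 [[ 0.6111 -0.0279  0.144 ]]
```

View pics/crop.png

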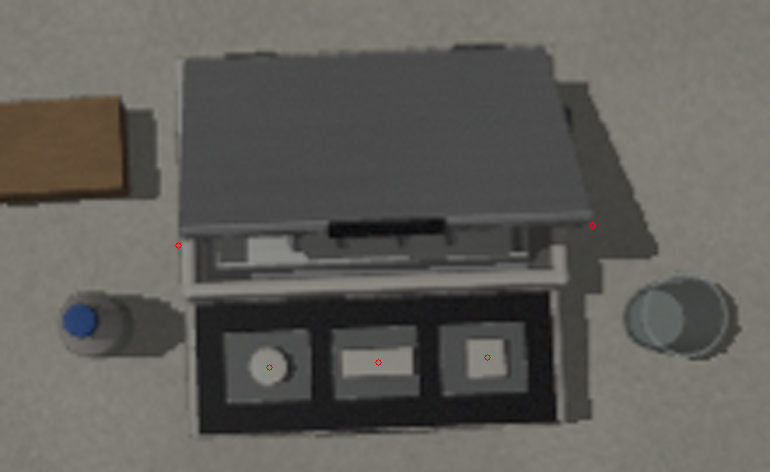

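The key fit is good, but the lid corners misfit by up to about 5 px. I'll refit with more points read off the crop: hinge corners (180,60) and (550,47), front top corners (182,222) and (590,213), and deck front corners (200,433) and (557,421).

```bash
cat > fit2.py <<'E'
exec(open('fit.py').read().split('def model')[0])
C=lambda *p:[(a/3.5+185-.4,b/3.5+125-.4) for a,b in p]
ot=np.array(C((269,367),(378,362),(487,357),(200,433),(557,421),(182,60),(550,47),(182,222),(590,213)))
oq=np.array([(207,303),(390,360),(249,178),(432,231),(391,418)])*f
def model(x):
    a=x[3]; L=[lid(a,.185,.142),lid(a,.185,-.142)]; H=[lid(a,0,.142),lid(a,0,-.142)]
    return proj(s,W(x,keys+[(-.15,.15,.1),(-.15,-.15,.1)]+H+L)),proj(q,W(x,[H[1],H[0],L[1],L[0],(.15,.15,0)]))
def res(x):
    a,b=model(x); return np.r_[(a-ot).ravel(),(b-oq).ravel()]
x=least_squares(res,[.6,0,0,.5]).x
print(x); print(res(x).reshape(-1,2).round(1)); print('keys',W(x,keys).round(4))
for a in np.linspace(x[3],0,4): print(round(a,2),W(x,[lid(a,.150,0),lid(a,.185,0)]).round(4).tolist())
E
python3 fit2.py
```

```text
round [0.5233 0.0521 0.117 ]
long [ 0.5264 -0.0313  0.117 ]
square [ 0.5294 -0.1165  0.117 ]
[ 0.62029145 -0.02579788  0.04402356  0.64324853]
[[-0.5  0.5]
 [-0.4  0.3]
 [-0.3  0.2]
 [-3.3  2.9]
 [ 3.5  0.8]
 [-1.   0.4]
 [-2.2 -1.2]
 [-2.   3.5]
 [ 0.9 -0. ]
 [-3.3 -2.9]
 [-1.5  2.6]
 [-2.5 -1.8]
 [ 0.3 -1.7]
 [ 0.5  5.5]]
keys [[ 0.5216  0.0549  0.117 ]
 [ 0.5254 -0.03    0.117 ]
 [ 0.5291 -0.1149  0.117 ]]
0.64 [[0.6462, -0.0247, 0.232], [0.6183, -0.0259, 0.253]]
0.43 [[0.628, -0.0255, 0.2055], [0.5962, -0.0269, 0.22]]
0.21 [[0.6159, -0.026, 0.1757], [0.5817, -0.0275, 0.1831]]
0.0 [[0.6103, -0.0262, 0.144], [0.5753, -0.0278, 0.144]]
```

step_arm(commands=[{"tx": 0, "ty": 0, "tz": 0.3, "wz": 0.17, "hand": -1}, {"tx": 0, "ty": 0, "tz": 0.3, "wz": 0.17, "hand": -1}, {"tx": 0, "ty": 0, "tz": 0.2, "wz": 0.17, "hand": -1}, {"tx": 0.24, "ty": -0.3, "wz": 0.17, "hand": -1}, {"tx": 0.24, "ty": -0.3, "hand": -1}, {"tx": 0.24, "ty": -0.3, "hand": -1}, {"tx": 0.24, "ty": -0.3, "hand": -1}, {"tx": 0.24, "ty": -0.3, "hand": -1}, {"tx": 0.24, "ty": -0.3, "hand": -1}, {"tx": 0.24, "ty": -0.3, "hand": -1}, {"tx": 0.24, "ty": -0.3, "hand": -1}, {"tx": 0.24, "ty": -0.3, "hand": -1}, {"tx": 0.24, "ty": -0.3, "hand": -1}, {"tx": 0.24, "ty": -0.3, "hand": -1}, {"tx": 0.24, "ty": -0.3, "hand": -1}, {"tx": 0.24, "ty": -0.3, "hand": -1}, {"tx": 0.24, "ty": -0.3, "hand": -1}, {"tx": 0.24, "ty": -0.3, "hand": -1}, {"tx": 0.24, "ty": -0.3, "hand": -1}, {"hand": -1}])

```text
schema error: expected keys tx, ty, tz, wx, wy, wz, hand
```

step_arm(commands=[{"tx": 0, "ty": 0, "tz": 0.3, "wx": 0, "wy": 0, "wz": 0.17, "hand": -1}, {"tx": 0, "ty": 0, "tz": 0.3, "wx": 0, "wy": 0, "wz": 0.17, "hand": -1}, {"tx": 0, "ty": 0, "tz": 0.2, "wx": 0, "wy": 0, "wz": 0.17, "hand": -1}, {"tx": 0.24, "ty": -0.3, "tz": 0, "wx": 0, "wy": 0, "wz": 0.17, "hand": -1}, {"tx": 0.24, "ty": -0.3, "tz": 0, "wx": 0, "wy": 0, "wz": 0, "hand": -1}, {"tx": 0.24, "ty": -0.3, "tz": 0, "wx": 0, "wy": 0, "wz": 0, "hand": -1}, {"tx": 0.24, "ty": -0.3, "tz": 0, "wx": 0, "wy": 0, "wz": 0, "hand": -1}, {"tx": 0.24, "ty": -0.3, "tz": 0, "wx": 0, "wy": 0, "wz": 0, "hand": -1}, {"tx": 0.24, "ty": -0.3, "tz": 0, "wx": 0, "wy": 0, "wz": 0, "hand": -1}, {"tx": 0.24, "ty": -0.3, "tz": 0, "wx": 0, "wy": 0, "wz": 0, "hand": -1}, {"tx": 0.24, "ty": -0.3, "tz": 0, "wx": 0, "wy": 0, "wz": 0, "hand": -1}, {"tx": 0.24, "ty": -0.3, "tz": 0, "wx": 0, "wy": 0, "wz": 0, "hand": -1}, {"tx": 0.24, "ty": -0.3, "tz": 0, "wx": 0, "wy": 0, "wz": 0, "hand": -1}, {"tx": 0.24, "ty": -0.3, "tz": 0, "wx": 0, "wy": 0, "wz": 0, "hand": -1}, {"tx": 0.24, "ty": -0.3, "tz": 0, "wx": 0, "wy": 0, "wz": 0, "hand": -1}, {"tx": 0.24, "ty": -0.3, "tz": 0, "wx": 0, "wy": 0, "wz": 0, "hand": -1}, {"tx": 0.24, "ty": -0.3, "tz": 0, "wx": 0, "wy": 0, "wz": 0, "hand": -1}, {"tx": 0.24, "ty": -0.3, "tz": 0, "wx": 0, "wy": 0, "wz": 0, "hand": -1}])

```text
clock: 1.6
ee_pos: [0.5361, 0.1219, 0.3023]
ee_rot: [0.068, -3.14, 0.0]
force: [0.6, 0.7, 0.3]
width: 0.0003
grip_force: 0.0
```

step_arm(commands=[{"tx": 0.21, "ty": -0.3, "tz": 0, "wx": 0, "wy": 0, "wz": 0, "hand": -1}, {"tx": 0.21, "ty": -0.3, "tz": 0, "wx": 0, "wy": 0, "wz": 0, "hand": -1}, {"tx": 0.21, "ty": -0.3, "tz": 0, "wx": 0, "wy": 0, "wz": 0, "hand": -1}, {"tx": 0.21, "ty": -0.3, "tz": 0, "wx": 0, "wy": 0, "wz": 0, "hand": -1}, {"tx": 0.16, "ty": -0.3, "tz": 0, "wx": 0, "wy": 0, "wz": 0, "hand": -1}, {"tx": 0, "ty": 0, "tz": -0.2, "wx": 0, "wy": 0, "wz": 0, "hand": -1}, {"tx": 0, "ty": 0, "tz": -0.2, "wx": 0, "wy": 0, "wz": 0, "hand": -1}, {"tx": 0, "ty": 0, "tz": -0.1, "wx": 0, "wy": 0, "wz": 0, "hand": -1}, {"tx": 0, "ty": 0, "tz": 0, "wx": 0, "wy": 0, "wz": 0, "hand": -1}])

```text
clock: 2.35
ee_pos: [0.6335, -0.0261, 0.2495]
ee_rot: [0.067, -3.135, -0.001]
force: [0.3, -0.1, -0.7]
width: 0.0004
grip_force: 0.0
```

```bash
python3 -c "
from h import *
snap('scene','scene1')"
```

```text
(no output)
```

View pics/scene1.png

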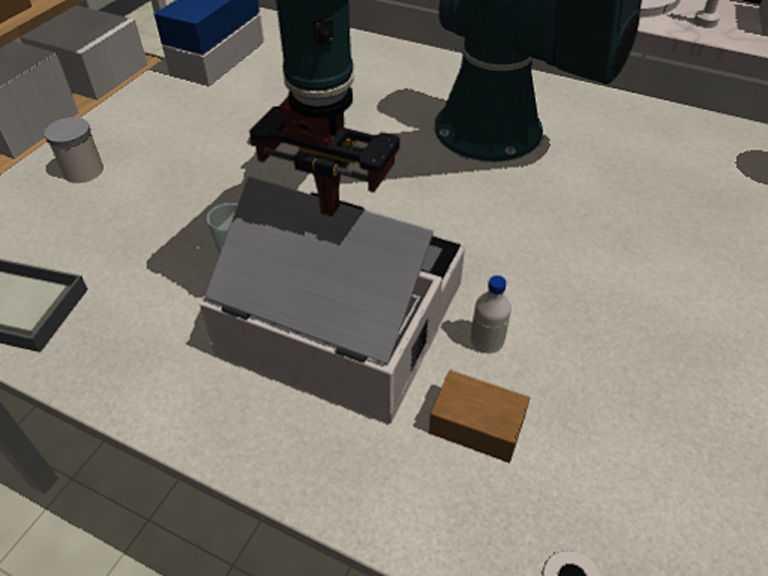

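The fingertips, at about (328,212), are over the lid just behind its front edge at v≈203. I'll move 8 mm further in, then push down in small steps.

step_arm(commands=[{"tx": 0.08, "ty": 0, "tz": 0, "wx": 0, "wy": 0, "wz": 0, "hand": -1}, {"tx": 0, "ty": 0, "tz": -0.08, "wx": 0, "wy": 0, "wz": 0, "hand": -1}, {"tx": 0, "ty": 0, "tz": -0.08, "wx": 0, "wy": 0, "wz": 0, "hand": -1}, {"tx": 0, "ty": 0, "tz": -0.08, "wx": 0, "wy": 0, "wz": 0, "hand": -1}, {"tx": -0.03, "ty": 0, "tz": -0.08, "wx": 0, "wy": 0, "wz": 0, "hand": -1}, {"tx": -0.03, "ty": 0, "tz": -0.08, "wx": 0, "wy": 0, "wz": 0, "hand": -1}])

```text
clock: 2.9
ee_pos: [0.6372, -0.0262, 0.2121]
ee_rot: [-0.068, 3.141, -0.0]
force: [0.1, -1.1, 3.3]
width: 0.0006
grip_force: 1.2
```

step_arm(commands=[{"tx": -0.04, "ty": 0, "tz": -0.08, "wx": 0, "wy": 0, "wz": 0, "hand": -1}, {"tx": -0.04, "ty": 0, "tz": -0.08, "wx": 0, "wy": 0, "wz": 0, "hand": -1}, {"tx": -0.04, "ty": 0, "tz": -0.08, "wx": 0, "wy": 0, "wz": 0, "hand": -1}, {"tx": -0.03, "ty": 0, "tz": -0.08, "wx": 0, "wy": 0, "wz": 0, "hand": -1}, {"tx": -0.03, "ty": 0, "tz": -0.08, "wx": 0, "wy": 0, "wz": 0, "hand": -1}, {"tx": -0.02, "ty": 0, "tz": -0.08, "wx": 0, "wy": 0, "wz": 0, "hand": -1}, {"tx": -0.02, "ty": 0, "tz": -0.08, "wx": 0, "wy": 0, "wz": 0, "hand": -1}, {"tx": 0, "ty": 0, "tz": -0.06, "wx": 0, "wy": 0, "wz": 0, "hand": -1}])

```text
clock: 3.57
ee_pos: [0.6145, -0.0262, 0.1495]
ee_rot: [0.068, -3.139, -0.0]
force: [-1.1, -1.2, 2.1]
width: 0.0005
grip_force: 1.0
```

step_arm(commands=[{"tx": 0, "ty": 0, "tz": -0.03, "wx": 0, "wy": 0, "wz": 0, "hand": -1}, {"tx": 0, "ty": 0, "tz": -0.03, "wx": 0, "wy": 0, "wz": 0, "hand": -1}, {"tx": 0, "ty": 0, "tz": -0.02, "wx": 0, "wy": 0, "wz": 0, "hand": -1}, {"tx": 0, "ty": 0, "tz": 0, "wx": 0, "wy": 0, "wz": 0, "hand": -1}, {"tx": 0, "ty": 0, "tz": 0, "wx": 0, "wy": 0, "wz": 0, "hand": -1}])

```text
clock: 3.98
ee_pos: [0.6144, -0.0262, 0.1442]
ee_rot: [0.068, -3.139, 0.0]
force: [-6.2, 0.5, 16.1]
width: 0.0002
grip_force: 7.7
```

The lid is shut: tip height is 0.144 m with 16 N of resistance. Next is the round key.

step_arm(commands=[{"tx": 0, "ty": 0, "tz": 0.25, "wx": 0, "wy": 0, "wz": 0, "hand": -1}, {"tx": 0, "ty": 0, "tz": 0.25, "wx": 0, "wy": 0, "wz": 0, "hand": -1}, {"tx": -0.3, "ty": 0.26, "tz": 0, "wx": 0, "wy": 0, "wz": 0, "hand": -1}, {"tx": -0.3, "ty": 0.26, "tz": 0, "wx": 0, "wy": 0, "wz": 0, "hand": -1}, {"tx": -0.32, "ty": 0.27, "tz": 0, "wx": 0, "wy": 0, "wz": 0, "hand": -1}, {"tx": 0, "ty": 0, "tz": -0.25, "wx": 0, "wy": 0, "wz": 0, "hand": -1}, {"tx": 0, "ty": 0, "tz": -0.25, "wx": 0, "wy": 0, "wz": 0, "hand": -1}, {"tx": 0, "ty": 0, "tz": 0, "wx": 0, "wy": 0, "wz": 0, "hand": -1}])

```text
clock: 4.65
ee_pos: [0.5199, 0.0533, 0.1393]
ee_rot: [0.069, -3.134, -0.001]
force: [-0.1, 0.2, 0.1]
width: 0.0004
grip_force: 0.0
```

```bash
python3 -c "
from h import *
s=snap('top','top1'); t=snap('scene','scene2')
a=cv2.resize(s['image'][130:270,200:390,::-1],(760,560),interpolation=cv2.INTER_CUBIC)[:,:]
b=cv2.resize(t['image'][90:290,120:340,::-1],(616,560),interpolation=cv2.INTER_CUBIC)
cv2.imwrite('pics/c2.png',cv2.resize(np.hstack([a,b]),(800,326),interpolation=cv2.INTER_AREA))"
```

```text
(no output)
```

View pics/c2.png

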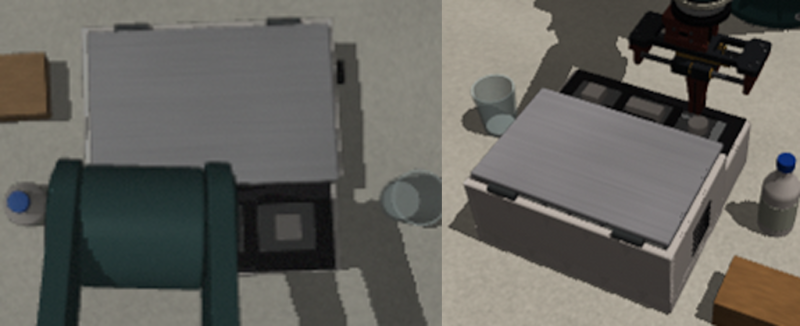

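The lid lies flat, and the tip hangs over the round key (right crop, about (698,115)). Now I'll press it.

step_arm(commands=[{"tx": 0.02, "ty": 0, "tz": -0.1, "wx": 0, "wy": 0, "wz": 0, "hand": -1}, {"tx": 0, "ty": 0, "tz": -0.07, "wx": 0, "wy": 0, "wz": 0, "hand": -1}, {"tx": 0, "ty": 0, "tz": -0.05, "wx": 0, "wy": 0, "wz": 0, "hand": -1}, {"tx": 0, "ty": 0, "tz": -0.05, "wx": 0, "wy": 0, "wz": 0, "hand": -1}, {"tx": 0, "ty": 0, "tz": -0.03, "wx": 0, "wy": 0, "wz": 0, "hand": -1}, {"tx": 0, "ty": 0, "tz": 0, "wx": 0, "wy": 0, "wz": 0, "hand": -1}, {"tx": 0, "ty": 0, "tz": 0, "wx": 0, "wy": 0, "wz": 0, "hand": -1}])

```text
clock: 5.33
ee_pos: [0.5254, 0.0526, 0.1125]
ee_rot: [0.068, -3.14, 0.0]
force: [0.5, -0.1, 0.6]
width: 0.0005
grip_force: 0.0
```

step_arm(commands=[{"tx": 0, "ty": 0, "tz": -0.02, "wx": 0, "wy": 0, "wz": 0, "hand": -1}, {"tx": 0, "ty": 0, "tz": -0.02, "wx": 0, "wy": 0, "wz": 0, "hand": -1}, {"tx": 0, "ty": 0, "tz": 0, "wx": 0, "wy": 0, "wz": 0, "hand": -1}, {"tx": 0, "ty": 0, "tz": 0, "wx": 0, "wy": 0, "wz": 0, "hand": -1}])

```text
clock: 5.67
ee_pos: [0.5258, 0.0526, 0.11]
ee_rot: [-0.068, 3.14, -0.0]
force: [-3.6, -0.3, 14.2]
width: 0.0005
grip_force: 6.9
```

The round key bottomed at 0.110 m with 14 N, as expected. Next is the long key.

step_arm(commands=[{"tx": 0, "ty": 0, "tz": 0.3, "wx": 0, "wy": 0, "wz": 0, "hand": -1}, {"tx": 0, "ty": 0, "tz": 0.15, "wx": 0, "wy": 0, "wz": 0, "hand": -1}, {"tx": 0.01, "ty": -0.28, "tz": 0, "wx": 0, "wy": 0, "wz": 0, "hand": -1}, {"tx": 0.01, "ty": -0.28, "tz": 0, "wx": 0, "wy": 0, "wz": 0, "hand": -1}, {"tx": 0.01, "ty": -0.28, "tz": 0, "wx": 0, "wy": 0, "wz": 0, "hand": -1}, {"tx": 0, "ty": 0, "tz": -0.15, "wx": 0, "wy": 0, "wz": 0, "hand": -1}, {"tx": 0, "ty": 0, "tz": 0, "wx": 0, "wy": 0, "wz": 0, "hand": -1}, {"tx": 0, "ty": 0, "tz": 0, "wx": 0, "wy": 0, "wz": 0, "hand": -1}])

```text
clock: 6.33
ee_pos: [0.5276, -0.0312, 0.138]
ee_rot: [0.066, -3.139, -0.001]
force: [-0.3, 0.2, 0.1]
width: 0.0001
grip_force: 0.0
```

```bash
python3 -c "
from h import *
t=snap('scene','scene3')
cv2.imwrite('pics/c3.png',cv2.resize(t['image'][100:200,170:340,::-1],(765,450),interpolation=cv2.INTER_CUBIC))
print(ctrl.get_state()['ee_pos'])"
```

```text
[ 0.52803179 -0.03092996  0.13846242]
```

View pics/c3.png

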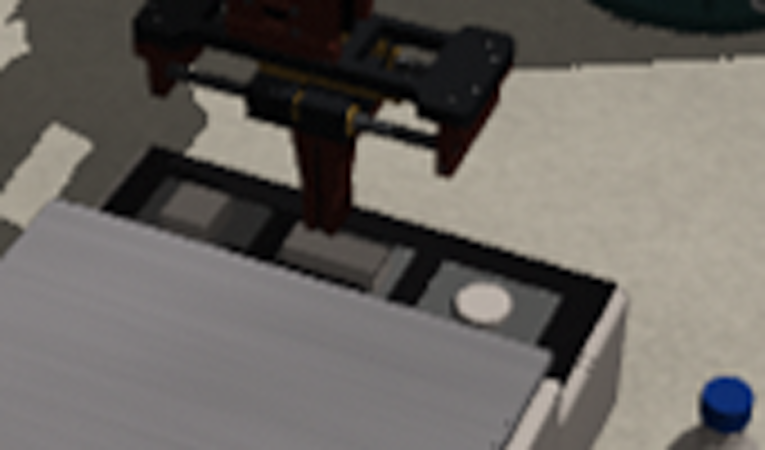

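The round key is visibly down at about (483,303). The tip is over the long key at about (330,230), and the long and square keys are still up.

step_arm(commands=[{"tx": -0.01, "ty": 0, "tz": -0.1, "wx": 0, "wy": 0, "wz": 0, "hand": -1}, {"tx": 0, "ty": 0, "tz": -0.07, "wx": 0, "wy": 0, "wz": 0, "hand": -1}, {"tx": 0, "ty": 0, "tz": -0.05, "wx": 0, "wy": 0, "wz": 0, "hand": -1}, {"tx": 0, "ty": 0, "tz": -0.05, "wx": 0, "wy": 0, "wz": 0, "hand": -1}, {"tx": 0, "ty": 0, "tz": -0.04, "wx": 0, "wy": 0, "wz": 0, "hand": -1}, {"tx": 0, "ty": 0, "tz": 0, "wx": 0, "wy": 0, "wz": 0, "hand": -1}, {"tx": 0, "ty": 0, "tz": 0, "wx": 0, "wy": 0, "wz": 0, "hand": -1}])

```text
clock: 6.97
ee_pos: [0.5273, -0.0307, 0.1097]
ee_rot: [0.068, -3.141, -0.001]
force: [-7.5, 2.9, 26.1]
width: 0.0004
grip_force: 13.2
```

The long key bottomed at 0.110 m with 26 N. Now I'll retreat upward.

step_arm(commands=[{"tx": 0, "ty": 0, "tz": 0.3, "wx": 0, "wy": 0, "wz": 0, "hand": -1}, {"tx": 0, "ty": 0, "tz": 0.3, "wx": 0, "wy": 0, "wz": 0, "hand": -1}, {"tx": 0, "ty": 0, "tz": 0.3, "wx": 0, "wy": 0, "wz": 0, "hand": -1}, {"tx": 0, "ty": 0, "tz": 0.3, "wx": 0, "wy": 0, "wz": 0, "hand": -1}, {"tx": -0.2, "ty": 0, "tz": 0.2, "wx": 0, "wy": 0, "wz": 0, "hand": -1}, {"tx": -0.2, "ty": 0, "tz": 0, "wx": 0, "wy": 0, "wz": 0, "hand": -1}, {"tx": 0, "ty": 0, "tz": 0, "wx": 0, "wy": 0, "wz": 0, "hand": -1}, {"tx": 0, "ty": 0, "tz": 0, "wx": 0, "wy": 0, "wz": 0, "hand": -1}])

```text
clock: 7.63
ee_pos: [0.4872, -0.0312, 0.2475]
ee_rot: [-0.068, 3.141, -0.0]
force: [0.9, 0.3, -0.4]
width: 0.0004
grip_force: 0.0
```

```bash
python3 -c "
from h import *
t=snap('scene','scene4')
cv2.imwrite('pics/c4.png',cv2.resize(t['image'][90:300,120:370,::-1],(714,600),interpolation=cv2.INTER_CUBIC))"
```

```text
(no output)
```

View pics/c4.png

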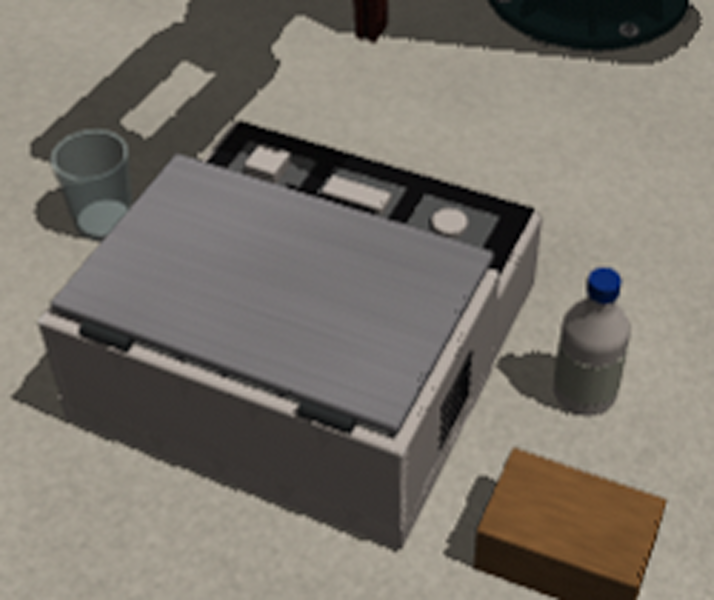

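The lid is shut, the round key (449,221) and long key (355,192) are down, and the square key (267,160) is up. The bottle, beaker and box look unmoved, and the tool is clear.

```bash
python3 -c "
from rig import ctrl
print(ctrl.job_done())"
```

```text
the job is handed in; nothing more can be done
None
```

I shut the lid, pressed the round key and then the long key fully down, left the square key up and the bottle, beaker and box in place, finished clear of the machine and handed the job in at about 7.7 s; no verdict came back.

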